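# Hold the rivet box open

## Robot

A 6-joint arm with a two-finger parallel gripper is mounted at the origin on the work surface. World frame = base frame: x ahead of the robot, y to its left, z up, the work surface at z = 0. Lengths are in m, angles in degrees, forces in N, time in s.
With the tool pointing down it reaches from about 0.325 to 0.85 m from the base axis. Payload 15.5 kg.
Tool frame: the origin (TCP) lies midway between the tips of the shut fingers; the grasp point (between the pads) lies 19 mm behind it; z points along the fingers, y is the line along which they close (so a half turn about z gives the same grasp; the last joint's range is limited). The gripper opens to 91 mm and grips with 3 to 60 N. Pads are 32 mm wide; open, the fingers measure 118 mm over their backs; the gripper's body (76 mm by 178 mm) begins 60 mm behind the grasp point.
Start: joints at [-72.852, 28.281, 77.091, -0, 74.628, -5.472], TCP at [0.24, -0.577, 0.214] pointing down, gripper open.
Joint ranges: [-166.48, 166.48], [-47.26, 123.95], [12.59, 153.08], [-70.14, 250.14], [6.76, 159.57], [-176.63, 176.63]. Speed limits (degrees/s): [108.29, 108.29, 147.25, 172.46, 172.46, 172.46].

## Interface

Orientations are given as a 3x3 rotation matrix whose columns are the frame's x, y, z axes.
In Python, from bench import ctrl gives the robot as it stands. The module is installed in compiled form; this text tells all that it offers. Calls block until the motion is done:
- ctrl.goto(position, orientation): joint-space move of the TCP to a pose.
- ctrl.move_l(position, vel=0.15, ori=None, contact_N=None): straight line of the TCP; ori=None keeps the orientation; vel is the mean speed in m/s. With contact_N (N) it stops when the force on the tool has changed by that much, and returns True; else False.
- ctrl.movej(angles): joint-space move.
- ctrl.command_gripper(opening): opening from 0.0 (shut) to 1.0 (fully open); the grip force is fixed at half the most; returns when the fingers have stopped.
- ctrl.sleep(seconds).
- ctrl.ik(position, orientation): joint angles nearest the present ones, or None.
- ctrl.read_camera(name): name is "side" or "top" or "wrist"; returns the picture (384x512x3 uint8, blue, green, red); there is no depth.
- ctrl.camera_params(name): a dict with "fx", "fy", "cx", "cy" (pixels), "pose" (4x4, takes a point from camera to world coordinates); the wrist camera has in their place "T_tool_cam" (4x4, takes a point from camera to tool coordinates, whose origin is the TCP and whose axes are the flange's). Camera axes: x right, y up, looking along -z (the intrinsics and any distortion apply to the point x, -y, -z); pixel columns grow to the right and rows downward; lengths in m; the calibration is good to about 2 mm. The wrist camera is an equidistant fisheye: a pixel r from the principal point sees the ray r / f radians off the axis. A picture is of the moment at which its call begins: read the wrist's pose just before it. camera_params takes no time and is no camera call.
A pose or a line that the arm cannot do raises ctrl.MotionError and nothing moves.
- ctrl.sign_off(): hands the job in; it is judged then, once.
Readings, each from a call of its own:
- ctrl.current_t(): time.
- ctrl.current_q(): joint angles.
- ctrl.current_dq(): joint speeds.
- ctrl.current_effort(): joint torques, N m.
- ctrl.current_tool_pos(): TCP position.
- ctrl.current_eef_rot(): TCP orientation.
- ctrl.current_contact_force(): force on the tool from outside, world axes, zero at the start.
- ctrl.current_wrist_torque(): the same for the moment, N m.
- ctrl.current_grip_width(): opening from 0.0 (shut) to 1.0 (fully open).
- ctrl.current_grasp_force(): force on a finger pad.
Only numpy, scipy, OpenCV 4.12 (cv2) and the standard library are available. Lean on these libraries where they do the work, as an engineer would, in place of code of your own. Each camera call takes 0.05 s, during which the arm holds its last target. There are 200 camera calls.

## Task

A turned wooden burnisher was left standing on the lid of the plywood rivet box: stand it upright in the empty steel tool cup and let go of it there. Then lift the box's lid (its bar handle is the place to take it) and hold it open at 50 degrees so that a classmate can take rivets out; the lid falls shut by itself, so finish with the gripper holding it still at that angle. Do not knock the burnisher over, and leave everything else on the bench where it is.

Things in the scene. Friction and masses are not known exactly. Their poses are not given: they have to be found in the camera images.
- box: Plywood rivet box, fixed to the bench: 200 mm along its x (front to back), 240 mm along its y, walls 70 mm high; origin at the centre of its underside, z up. Its front (-x side) faces roughly towards the robot. It is covered by a 10 mm thick flat lid of the same outline; closed, the lid's top face is 80.5 mm above the bench.
- lid (a joint): Angle of the box's lid in rad: 0 closed (level), growing as the front edge rises; 0.873 is 50 degrees, stop at 1.8. The lid turns about the box's back top edge, weighs roughly 0.45 kg with its handle, moves freely and falls shut when let go.
- lid_hinge (a point): Point on the lid's hinge line, midway across the box, at the lower back edge of the lid: 100 mm behind the box's centre (box +x), 70.5 mm above the bench. The hinge line runs along the box's y.
- lid_handle (a point): Middle of the lid's grip bar: a round steel bar 10 mm thick, 110 mm long, along the box's y, on a 10 mm post at each end, its axis 40 mm above the lid (room for fingers). In the lid's frame 170 mm in front of the hinge line and 50 mm above it; closed, 120.5 mm above the bench. A vertical gripper pinching it across can stay vertical as the lid swings: the bar turns between the pads.
- burnisher: Turned dark-wood edge burnisher, a rod 120 mm long with its axis along its z, standing on its flat foot on the closed lid, behind the handle; origin at the centre of the foot. Foot 25 mm in diameter and 12 mm high, waist 16 mm in diameter up to 60 mm, plain cylindrical grip 22 mm in diameter from 70 to 115 mm above the foot. About 0.1 kg.
- cup_empty: Empty steel tool cup fixed to the bench, standing to one side of the box: straight round cup 48 mm outside diameter, 40 mm bore, 70 mm high, inner floor 5 mm above the bench, thin foot flange 66 mm in diameter. Origin at the centre of its underside. It may stand left or right.
- cup_empty_rim (a point): Centre of the empty cup's mouth, 70 mm above the bench.
- cup_full: The other steel tool cup, of the same size, on the other side of the box and already holding the light-wood edge beveller; origin at the centre of its underside.
- beveller: Light-wood edge beveller standing in the other cup, 32 mm in diameter at the foot, its steel tip about 150 mm above the bench; origin at its foot. Leave alone.
- mallet: Mallet lying on the bench: black head 56 x 90 x 56 mm, wooden handle; about 255 mm long, 56 mm high; origin under it, 75 mm from the head's centre towards the handle. Leave alone.
- coffee_cup: Lidded paper coffee cup, 82 mm in diameter, 110 mm tall; origin under its centre. Leave alone.
- glue_jar: Glue jar, 60 mm in diameter, 62 mm tall; origin under its centre. Leave alone.
- spool_a: Thread spool, 38 mm in diameter, 45 mm tall; origin under its centre. Leave alone.
- spool_b: Thread spool, 38 mm in diameter, 45 mm tall; origin under its centre. Leave alone.
- punch_block: Wooden block 60 x 110 x 45 mm with three upright steel punches, 95 mm tall in all; origin under its centre. Leave alone.
Not all that is in view belongs to the job. Leave any green or red look-alike of the burnisher alone.

How it is judged:
By the outcome, as a careful person would: the job done as asked, in the order asked, and still so for the second after the job is handed in, while the arm keeps its last pose, push and grip.
It also fails if it takes over 54 s, if anything falls off the work surface, if the arm or the gripper's body presses on something with over 40 N, if the wrist force passes 120 N, or if a joint passes its speed limit or range.

## Working session

There is one attempt and no reset: what is moved stays moved. The work goes in short steps, each a Python script; the robot and the scene stay as the last script left them, time stands still between calls to the robot, and variables do not carry over. Pictures are saved under pics/ and viewed, at most 10 in all, crops included, and the job is handed in when it is done.

```bash
mkdir -p pics; python3 - <<'E'
from bench import ctrl
import cv2,numpy as np
np.set_printoptions(precision=4,suppress=True)
for n in ("side","top"):
    im=ctrl.read_camera(n); cv2.imwrite(f"pics/{n}0.png",im)
    print(n,ctrl.camera_params(n))
print(ctrl.camera_params("wrist"),ctrl.current_t(),ctrl.current_eef_rot())
E
```

```text
side {'fx': 354.42978639426985, 'fy': 354.42978639426985, 'cx': 259.14079864938356, 'cy': 192.81832677194018, 'pose': array([[-0.9133,  0.238 , -0.3306,  0.2242],
       [-0.4072, -0.5578,  0.7232,  0.7394],
       [-0.0123,  0.7951,  0.6063,  0.7216],
       [ 0.    ,  0.    ,  0.    ,  1.    ]])}
top {'fx': 348.33076523253015, 'fy': 348.33076523253015, 'cx': 259.3947153203224, 'cy': 195.27761533040106, 'pose': array([[-0.0069,  0.9974, -0.0711,  0.4938],
       [-0.9999, -0.008 , -0.0152, -0.0013],
       [-0.0157,  0.071 ,  0.9974,  1.3235],
       [ 0.    ,  0.    ,  0.    ,  1.    ]])}
{'fx': 297.3186396354542, 'fy': 297.3186396354542, 'cx': 252.8515924376953, 'cy': 190.92217949112123, 'T_tool_cam': array([[-0.0004,  0.9662,  0.2577,  0.0737],
       [ 1.    ,  0.0004,  0.0001, -0.0004],
       [-0.    ,  0.2577, -0.9662, -0.1714],
       [ 0.    ,  0.    ,  0.    ,  1.    ]])} 0.1 [[ 0.9231  0.3846 -0.0003]
 [ 0.3846 -0.9231  0.001 ]
 [ 0.0001 -0.0011 -1.    ]]
```

View pics/side0.png

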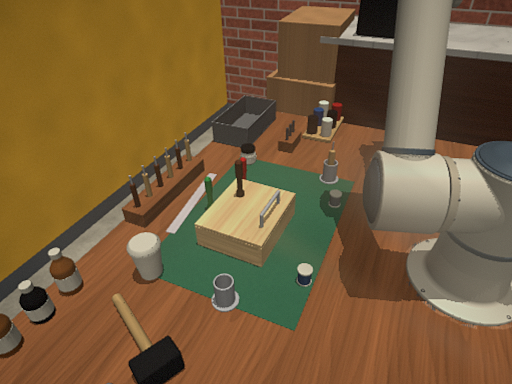

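View pics/top0.png

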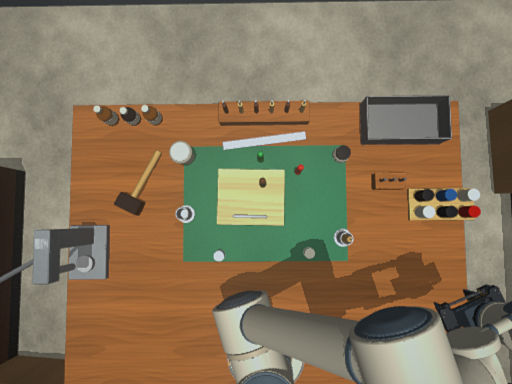

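Side view: the dark rod stands on the lid at about (240,178). A green look-alike is at (209,190) and a red one at (242,165), both behind the box. In the top view these are (263,182), (261,157) and (299,169). Only the dark-wood one stands on the lid behind the handle, so it is the one meant. The empty cup is at side (224,291) and top (185,214). The full cup, with the tool in it, is at side (330,172) and top (344,238). I'll confirm this in an enlarged crop.

```bash
python3 - <<'E'
import cv2,numpy as np
s=cv2.imread("pics/side0.png");t=cv2.imread("pics/top0.png")
a=cv2.resize(s[150:315,190:310],None,fx=3.6,fy=3.6,interpolation=cv2.INTER_CUBIC)
b=cv2.resize(t[150:235,170:295],None,fx=2.9,fy=2.9,interpolation=cv2.INTER_CUBIC)
c=np.zeros((594,800,3),np.uint8);c[:594,:432]=a[:594];c[:b.shape[0],434:434+b.shape[1]]=b[:,:366]
d=cv2.resize(t[165:230,215:290],None,fx=4.5,fy=4.5,interpolation=cv2.INTER_CUBIC)
c[260:260+d.shape[0],434:434+d.shape[1]]=d
cv2.imwrite("pics/crop1.png",c)
E
```

```text
(no output)
```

View pics/crop1.png

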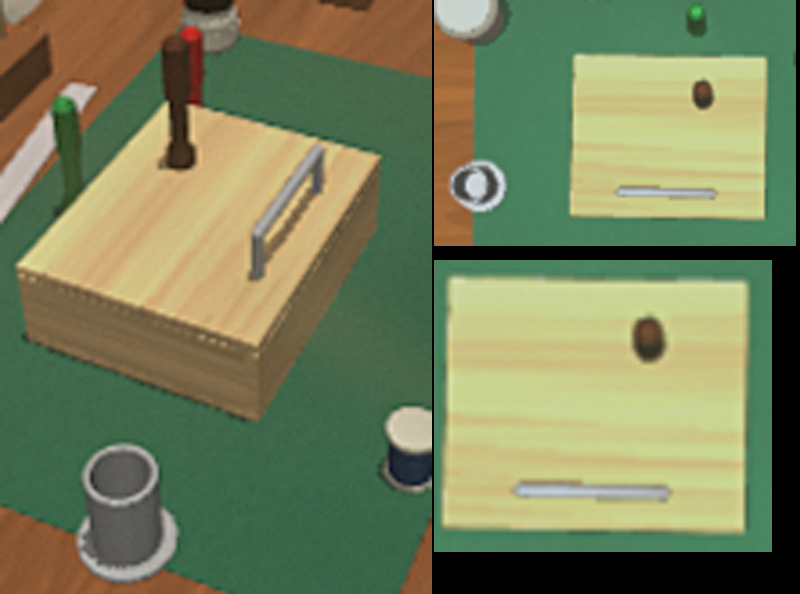

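The crop confirms it: the dark-brown burnisher stands on the lid behind the bar handle, and the left cup (side rim centre about (224,282)) is empty. Next I'll measure with masks and triangulation.

```bash
cat > h.py <<'E'
from bench import ctrl
import cv2,numpy as np
np.set_printoptions(precision=4,suppress=True)
def ray(n,uv,tool=None):
    P=ctrl.camera_params(n); x=(uv[0]-P["cx"])/P["fx"]; y=(uv[1]-P["cy"])/P["fy"]
    if n=="wrist":
        r=np.hypot(x,y); d=np.array([x*np.sinc(r/np.pi),-y*np.sinc(r/np.pi),-np.cos(r)])
        T=tool@P["T_tool_cam"]
    else: d=np.array([x,-y,-1.]); T=P["pose"]
    d=T[:3,:3]@d; return T[:3,3],d/np.linalg.norm(d)
def plane(r,z): o,d=r; return o+d*(z-o[2])/d[2]
def tri(*rs):
    A=[np.eye(3)-np.outer(d,d) for o,d in rs]
    p=np.linalg.solve(sum(A),sum(a@o for a,(o,d) in zip(A,rs)))
    return p,[float(np.linalg.norm(a@(p-o))) for a,(o,d) in zip(A,rs)]
def tool():
    T=np.eye(4);T[:3,:3]=ctrl.current_eef_rot();T[:3,3]=ctrl.current_tool_pos();return T
def blob(m,box):
    z=np.zeros_like(m);x0,y0,x1,y1=box;z[y0:y1,x0:x1]=m[y0:y1,x0:x1]
    n,l,s,c=cv2.connectedComponentsWithStats(z);i=1+np.argmax(s[1:,4]);return (l==i).astype(np.uint8)
def rectpts(m):
    return cv2.boxPoints(cv2.minAreaRect(max(cv2.findContours(m,0,1)[0],key=cv2.contourArea)))
E
python3 - <<'E'
from h import *
t=cv2.imread("pics/top0.png");s=cv2.imread("pics/side0.png")
ht=cv2.cvtColor(t,40);hs=cv2.cvtColor(s,40)
lid=blob(((ht[...,0]>15)&(ht[...,0]<35)&(ht[...,2]>150)).astype(np.uint8),(205,160,295,235))
for p in rectpts(lid): print("lidcorner",p,plane(ray("top",p),.0805))
gr=blob(((ht[...,1]<50)).astype(np.uint8),(225,205,280,222))
bt=rectpts(gr);print("bar top",bt.tolist())
dk=blob((ht[...,2]<110).astype(np.uint8),(250,172,275,195));ys,xs=np.nonzero(dk);print("burn top",xs.min(),xs.max(),ys.min(),ys.max(),xs.mean(),ys.mean())
gs=blob(((hs[...,1]<60)).astype(np.uint8),(255,185,285,230));print("bar side",rectpts(gs).tolist())
ds=blob((hs[...,2]<95).astype(np.uint8),(230,150,252,200))
for y in range(155,200,3):
    xs=np.nonzero(ds[y])[0]
    if len(xs):print(y,xs.min(),xs.max())
for n,h,b in(("top",ht,(172,200,200,228)),("side",hs,(205,265,245,312))):
    m=blob((h[...,1]<45).astype(np.uint8),b);ys,xs=np.nonzero(m);print("cup",n,xs.min(),xs.max(),ys.min(),ys.max())
# rough triangulation
for nm,a,b in(("btop",(262.6,179.5),(239.2,161.7)),("rim",(184.8,213.8),(223.6,281.9))):
    print(nm,tri(ray("top",a),ray("side",b)))
E
```

```text
lidcorner [216.6557 223.9392] [0.4812 0.1707 0.0805]
lidcorner [217.5853 172.8106] [0.6647 0.1677 0.0805]
lidcorner [284.1996 174.0218] [ 0.6582 -0.0719  0.0805]
lidcorner [283.27   225.1504] [ 0.4753 -0.0664  0.0805]
bar top [[233.0, 215.0], [266.0, 215.0], [266.0, 217.0], [233.0, 217.0]]
burn top 260 265 178 186 262.3636363636364 182.3181818181818
bar side [[254.11080932617188, 221.90318298339844], [276.8573303222656, 189.20509338378906], [284.0942687988281, 194.23948669433594], [261.3477478027344, 226.9375762939453]]
161 236 241
164 234 242
167 234 242
170 235 242
173 235 243
176 235 242
179 237 241
182 237 241
185 238 241
188 238 241
191 237 243
194 236 243
cup top 176 194 205 222
cup side 212 238 273 311
btop (array([0.623 , 0.0039, 0.1951]), [0.002936436479879404, 0.0029364364798794202])
rim (array([0.5208, 0.2913, 0.0576]), [0.0024519587855236003, 0.002451958785523622])
```

```bash
python3 - <<'E'
from h import *
R=np.array([[1,0,0],[0,-1,0],[0,0,-1.]])
p=ctrl.current_tool_pos(); ctrl.move_l([p[0],p[1],.30],vel=.3)
for i,(x,y) in enumerate(((.50,.04),(.44,.20))):
    ctrl.goto([x,y,.33],R); ctrl.sleep(.2)
    np.save(f"T{i}.npy",tool()); im=ctrl.read_camera("wrist"); cv2.imwrite(f"pics/w{i}.png",im)
    print(tool()[:3,3],ctrl.current_q(),ctrl.current_t())
cv2.imwrite("pics/w01.png",np.vstack([cv2.resize(cv2.imread(f"pics/w{i}.png"),(400,300),interpolation=cv2.INTER_AREA) for i in (0,1)]))
E
```

```text
[0.5001 0.0397 0.33  ] [-2.2874 12.3756 83.5418 -0.0018 84.085  87.7444] 3.1667
[0.4405 0.1992 0.33  ] [ 17.2583  10.722   85.7312  -0.003   83.5475 107.344 ] 4.1333
```

View pics/w01.png

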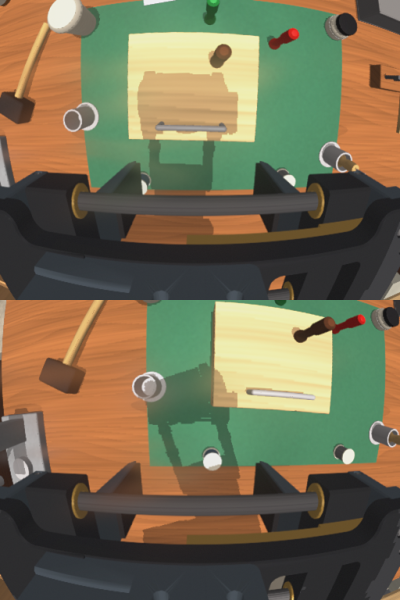

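Upper panel (w0, full resolution): burnisher top near (284,65), bar ends about (201,161) and (289,164), cup rim about (96,154). Lower panel (w1): burnisher about (383,46) to (425,31), bar (317,117) to (402,124), cup about (189,108). I'll enlarge these for exact picks.

```bash
python3 - <<'E'
import cv2,numpy as np
a=cv2.imread("pics/w0.png");b=cv2.imread("pics/w1.png")
c=np.zeros((600,800,3),np.uint8)
def put(im,x,y,w,h,f,X,Y):
    d=cv2.resize(im[y:y+h,x:x+w],None,fx=f,fy=f,interpolation=cv2.INTER_CUBIC);c[Y:Y+h*f,X:X+w*f]=d
put(a,70,120,66,60,6,0,0)      # cup w0
put(b,160,80,66,60,6,400,0)    # cup w1
put(a,255,40,60,46,5,0,365)
put(b,365,15,70,46,5,302,365)
cv2.imwrite("pics/crop2.png",c)
E
```

```text
(no output)
```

View pics/crop2.png

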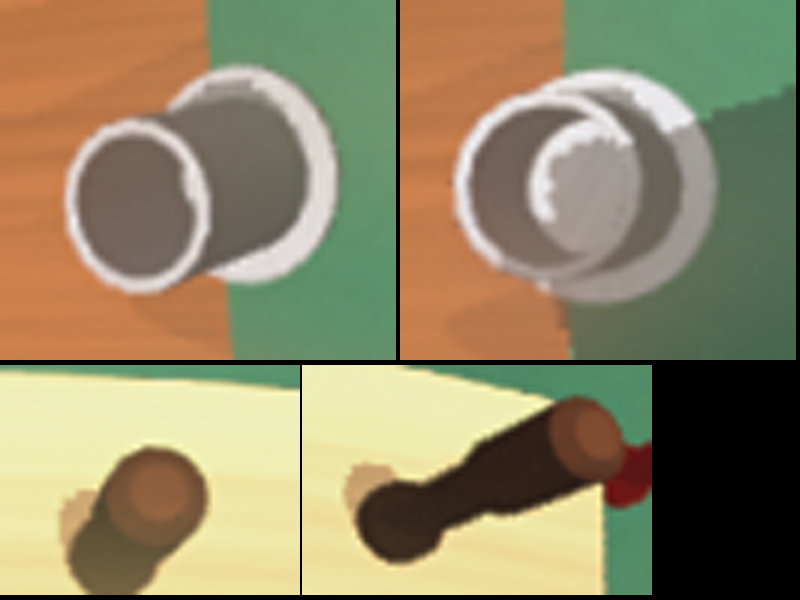

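Crop picks in full-resolution pixels: cup rim centre w0 (92.4,153.8), w1 (183.7,110.3). Burnisher top disc w0 (286.5,64.9), w1 (422.7,28.9). Foot in w1 about (383.3,46.1).

```bash
python3 - <<'E'
from h import *
T=[np.load("T0.npy"),np.load("T1.npy")]
w=lambda i,uv:ray("wrist",uv,T[i])
print("rim",tri(w(0,(92.4,153.8)),w(1,(183.7,110.3)),ray("side",(223.2,281.4)),ray("top",(184.4,213.3))), tri(w(0,(92.4,153.8)),w(1,(183.7,110.3))), plane(w(0,(92.4,153.8)),.07),plane(w(1,(183.7,110.3)),.07))
print("btop",tri(w(0,(286.5,64.9)),w(1,(422.7,28.9)),ray("side",(238.7,161.2))),plane(w(0,(286.5,64.9)),.2005),plane(w(1,(422.7,28.9)),.2005))
print("foot",plane(w(1,(383.3,46.1)),.085))
E=[]
for i,b in((0,(185,148,305,175)),(1,(300,105,415,140))):
    h=cv2.cvtColor(cv2.imread(f"pics/w{i}.png"),40)
    m=blob((h[...,1]<40).astype(np.uint8),b);ys,xs=np.nonzero(m)
    e=[(float(x),float(ys[xs==x].mean())) for x in(xs.min()+8,xs.max()-8)]
    print(xs.min(),xs.max(),e); E.append([(float(xs.min()),e[0][1]),(float(xs.max()),e[1][1])])
    print([plane(w(i,q),.1205) for q in E[-1]])
    g=blob(((h[...,0]>15)&(h[...,0]<35)&(h[...,2]>120)).astype(np.uint8),((150,30,345,190),(260,0,440,145))[i])
    c=max(cv2.findContours(g,0,1)[0],key=cv2.contourArea)[:,0].astype(float)
    P=np.array([plane(w(i,q),.0805)[:2] for q in c]); r=cv2.minAreaRect(P.astype(np.float32)*1000);print("lid",r,rectpts.__name__)
    print(cv2.boxPoints(r))
for k in(0,1):print("bar",tri(w(0,E[0][k]),w(1,E[1][k])))
E
```

```text
rim (array([0.5205, 0.2971, 0.0684]), [0.003237614127372083, 0.003912718934261284, 0.0012614662094442071, 0.007691240742405345]) (array([0.5207, 0.3011, 0.0681]), [0.00015519587528359873, 0.00015519587528353015]) [0.5208 0.2999 0.07  ] [0.5209 0.3007 0.07  ]
btop (array([0.6227, 0.0058, 0.1977]), [0.00142067671602349, 0.0009014225269913009, 0.0023195465136456195]) [0.6236 0.0067 0.2005] [0.6226 0.008  0.2005]
foot [0.6237 0.0071 0.085 ]
199 289 [(207.0, 161.0), (281.0, 163.0)]
[array([0.5126, 0.111 , 0.1205]), array([ 0.5096, -0.0067,  0.1205])]
lid ((578.5435791015625, 50.278656005859375), (240.02232360839844, 200.53768920898438), 88.58882141113281) rectpts
[[475.3496 -67.2268]
 [675.8264 -72.1655]
 [681.7375 167.7841]
 [481.2607 172.7228]]
322 403 [(330.0, 118.0), (395.0, 124.0)]
[array([0.5097, 0.1106, 0.1205]), array([ 0.5081, -0.0084,  0.1205])]
lid ((578.4006958007812, 52.361778259277344), (243.91156005859375, 200.04859924316406), 88.52605438232422) rectpts
[[475.2725 -66.9808]
 [675.2549 -72.1265]
 [681.5289 171.7043]
 [481.5464 176.8501]]
bar (array([0.511 , 0.1108, 0.1192]), [0.0014294853129807018, 0.00142948531298095])
bar (array([ 0.509 , -0.0067,  0.1228]), [0.000984288492459718, 0.000984288492459825])
```

```bash
python3 - <<'E'
from h import *
R=np.array([[1,0,0],[0,-1,0],[0,0,-1.]])
b=[.6232,.0073]
ctrl.goto([*b,.30],R); ctrl.command_gripper(.7)
print("c",ctrl.move_l([*b,.1585],vel=.15,contact_N=8),tool()[:3,3])
ctrl.command_gripper(0.0)
print(ctrl.current_grip_width(),ctrl.current_grasp_force(),ctrl.current_contact_force())
ctrl.move_l([*b,.30],vel=.2)
ctrl.goto([.5208,.3003,.22],R); ctrl.sleep(.2)
print(ctrl.current_grip_width(),ctrl.current_contact_force(),tool()[:3,3],ctrl.current_t())
np.save("T2.npy",tool());w=ctrl.read_camera("wrist");s=ctrl.read_camera("side");cv2.imwrite("pics/w2.png",w);cv2.imwrite("pics/s2.png",s)
c=np.zeros((600,800,3),np.uint8);c[:384,:512]=w;c[:540,520:780]=cv2.resize(s[180:315,180:245],(260,540));cv2.imwrite("pics/v2.png",c)
E
```

```text
c False [0.6237 0.0073 0.1594]
0.23028369638777524 29.979672175140877 [ 0.0598  0.1818 -0.3736]
0.23232620366929424 [-0.1344 -0.3743  0.1552] [0.5216 0.2995 0.2202] 9.8667
```

View pics/v2.png

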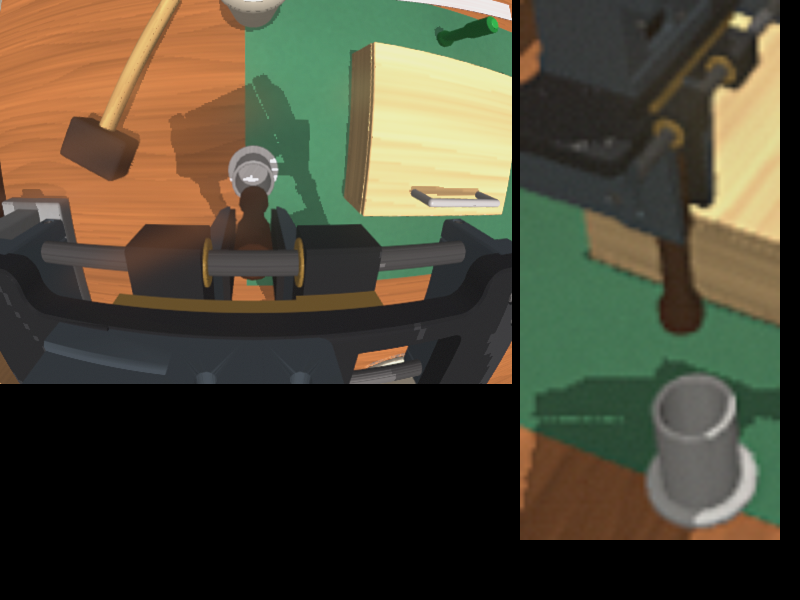

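The burnisher hangs upright in the fingers over the cup. Side view: foot about (220.5,258), rim about (223.5,281.5). Wrist view: rim about (253,176). I'll check the alignment numerically.

```bash
python3 - <<'E'
from h import *
T=np.load("T2.npy");P=ctrl.camera_params("wrist")
def projw(p):
    q=np.linalg.inv(T@P["T_tool_cam"])@np.r_[p,1];x,y,z=q[0],-q[1],-q[2];r=np.hypot(x,y);th=np.arctan2(r,z);return np.array([P["cx"],P["cy"]])+P["fx"]*th*np.array([x,y])/r
S=ctrl.camera_params("side")
def projs(p):
    q=np.linalg.inv(S["pose"])@np.r_[p,1];return np.array([S["cx"]+S["fx"]*q[0]/-q[2],S["cy"]-S["fy"]*q[1]/-q[2]])
x,y,z=T[:3,3]
w=cv2.imread("pics/w2.png");s=cv2.imread("pics/s2.png")
c=np.zeros((560,800,3),np.uint8);k=5
w2=cv2.resize(w[130:210,215:295],None,fx=5,fy=5,interpolation=2);s2=cv2.resize(s[240:315,195:255],None,fx=6,fy=6,interpolation=2)
a=np.linspace(0,6.3,40)
def draw(im,pr,cx,cy,cz,r,off,f,col):
    q=np.array([(pr(np.array([cx+r*np.cos(t),cy+r*np.sin(t),cz]))-off+.5)*f for t in a]);cv2.polylines(im,[q.astype(int)],False,col,1)
for im,pr,off,f in((w2,projw,(215,130),5),(s2,projs,(195,240),6)):
    draw(im,pr,x,y,z-.078,.0125,off,f,(255,255,0)); draw(im,pr,.5208,.3003,.07,.024,off,f,(0,0,255))
c[:400,:400]=w2;c[:450,420:780]=s2;cv2.imwrite("pics/v3.png",c)
E
```

```text
(no output)
```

View pics/v3.png

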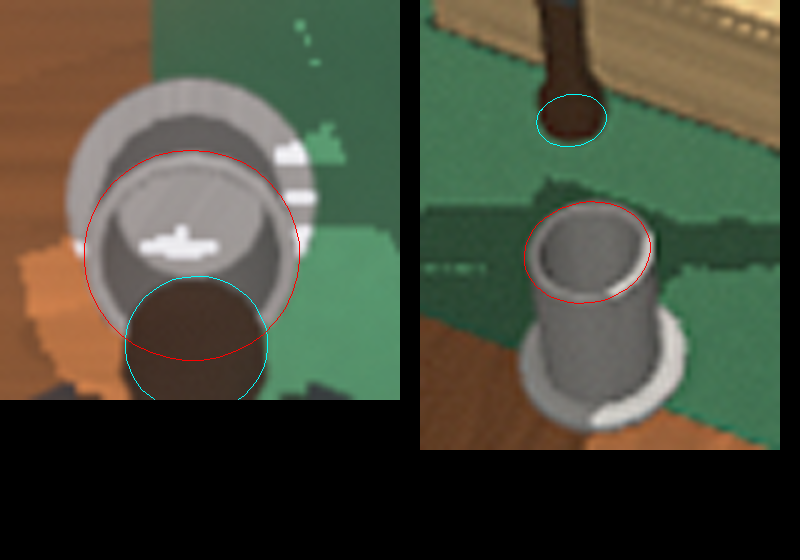

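The predicted outlines match in both views (within about 1 mm). Inserting now.

```bash
python3 - <<'E'
from h import *
t=[.5203,.3008]
print(ctrl.move_l([*t,.11],vel=.12,contact_N=10),tool()[:3,3],ctrl.current_contact_force())
print(ctrl.move_l([*t,.0825],vel=.04,contact_N=6),tool()[:3,3],ctrl.current_contact_force())
ctrl.sleep(.2)
ctrl.command_gripper(.6); ctrl.sleep(.2)
ctrl.move_l([*t,.25],vel=.15); ctrl.sleep(.2)
print(ctrl.current_t())
w=ctrl.read_camera("wrist");s=ctrl.read_camera("side")
c=np.zeros((500,800,3),np.uint8);c[:384,:512]=w;c[:500,520:780]=cv2.resize(s[190:315,180:245],(260,500));cv2.imwrite("pics/v4.png",c)
E
```

```text
False [0.5207 0.301  0.1107] [ 0.8271 -0.0215 -0.8451]
True [0.52   0.3005 0.0828] [-0.4789 -2.0257  8.2891]
14.225
```

View pics/v4.png

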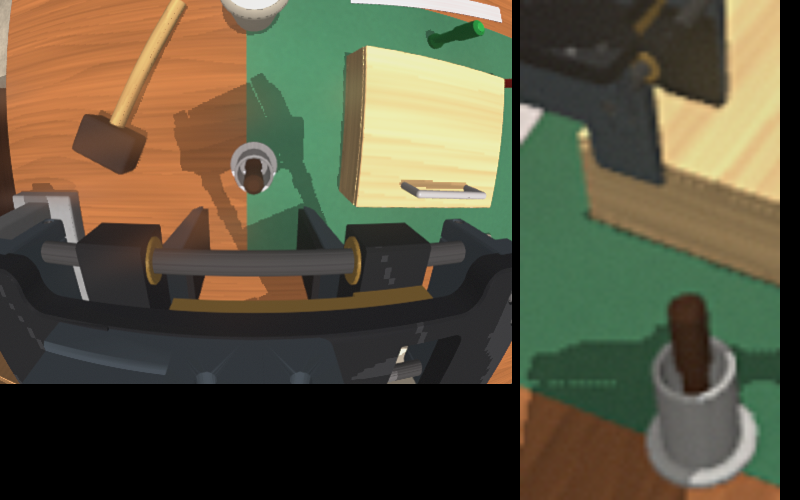

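The burnisher stands upright in the cup: grip top at about (255,178) in the wrist view, leaning nowhere in the side view. Now the handle.

```bash
python3 - <<'E'
from h import *
a=np.radians(-1.4);xb=np.array([np.cos(a),np.sin(a),0]);yb=np.array([-np.sin(a),np.cos(a),0])
R=np.c_[yb,xb,[0,0,-1]]
b=np.array([.5093,.0522,.1205])
ctrl.goto([*b[:2],.25],R); ctrl.sleep(.1)
print(ctrl.current_q(),ctrl.current_contact_force())
print(ctrl.move_l([*b[:2],.1015],vel=.12,contact_N=6),tool()[:3,3],ctrl.current_contact_force())
ctrl.command_gripper(0); ctrl.sleep(.3)
print(ctrl.current_grip_width(),ctrl.current_grasp_force(),tool()[:3,3],ctrl.current_contact_force(),ctrl.current_t())
E
```

```text
[-0.7996 17.0534 89.8404  0.0034 73.1077  0.6032] [ 0.3925 -0.347   0.946 ]
False [0.5097 0.0522 0.1021] [0.513  0.1254 0.5063]
0.1022785203633281 30.001027286052704 [0.5077 0.0522 0.1013] [-7.4391 -1.0062  5.6949] 18.675
```

```bash
cat >> h.py <<'E'
a_=np.radians(-1.4);xb=np.array([np.cos(a_),np.sin(a_),0])
hinge=np.array([.5073,.0522,.0705])+.17*xb
def tcp(deg):
    t=np.radians(deg);return hinge+xb*(-.17*np.cos(t)+.05*np.sin(t))+np.array([0,0,.17*np.sin(t)+.05*np.cos(t)-.019])
def lidang():
    v=tool()[:3,3]+[0,0,.019]-hinge;return np.degrees(np.arctan2(v[2],-v@xb)-np.arctan2(.05,.17))
E
python3 - <<'E'
from h import *
for d in range(5,51,5):
    ctrl.move_l(tcp(d),vel=.08)
    print(d,lidang(),ctrl.current_contact_force(),ctrl.current_grip_width())
ctrl.sleep(.3);print(lidang(),tool()[:3,3],tcp(50),ctrl.current_contact_force(),ctrl.current_t())
np.save("T5.npy",tool())
w=ctrl.read_camera("wrist");s=ctrl.read_camera("side");cv2.imwrite("pics/s5.png",s);cv2.imwrite("pics/w5.png",w)
cv2.imwrite("pics/v5.png",cv2.resize(s[110:320,150:350],None,fx=2.8,fy=2.8,interpolation=2))
E
```

```text
5 5.044195566898363 [ 5.0553  0.0155 -6.7901] 0.09885993035056108
10 9.88107095085816 [ 4.6167 -0.438  -6.3578] 0.09951212351387358
15 14.779389200082937 [ 2.7833 -1.0953 -6.2833] 0.0970859679603046
20 19.746082274535674 [-1.7645 -0.3004 -2.7545] 0.10224362123586585
25 24.806842719959164 [-6.5931 -0.9867  0.8764] 0.09972490958506318
30 29.68097599093932 [-10.7188  -0.0749   6.1271] 0.09918152507166952
35 34.713014718419586 [-14.3843  -0.7235  11.8789] 0.10163025388680176
40 39.8271106391569 [-13.4283  -0.4392  14.1082] 0.10382548719904873
45 45.013060770178036 [-9.3799 -1.3591 12.0061] 0.10081263011690503
50 50.090822170819614 [-7.2293 -0.7301  9.4436] 0.10312755512985139
49.97813439649043 [0.606  0.0497 0.2144] [0.6063 0.0498 0.2139] [-6.626  -1.0419  8.8744] 22.3833
```

View pics/v5.png

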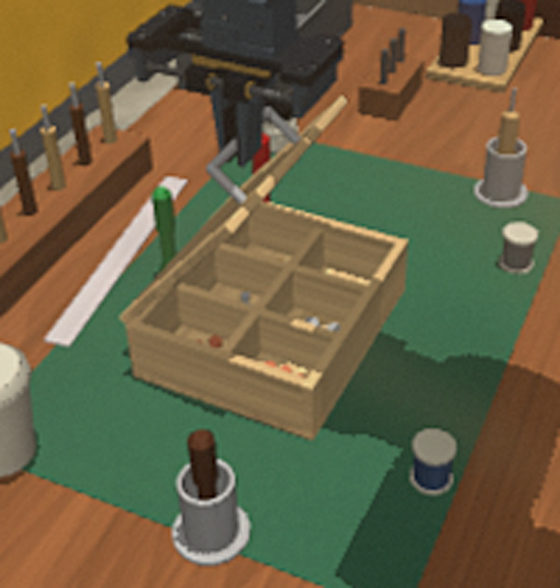

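The lid is open with the bar between the fingers; the burnisher still stands in the cup. The lid's free right front corner is at crop (345,100), which is side (273,145.5). I'll check the angle against it by casting that ray onto the plane in which the corner swings.

```bash
python3 - <<'E'
from h import *
yb=np.array([-xb[1],xb[0],0]); s=cv2.imread("pics/s5.png")
def hit(uv,yoff):
    o,d=ray("side",uv); c=hinge+yoff*yb
    p=o+d*((c-o)@yb)/(d@yb); v=p-hinge; return np.array([-v@xb,v[2]])
for uv in((273,145),(274.3,146.5),(272,146.5)):
    v=hit(uv,-.12);print(uv,v,np.hypot(*v),np.degrees(np.arctan2(v[1],v[0])))
# bar's near end measured: mask grey bar
c=cv2.resize(s[135:190,215:285],None,fx=10,fy=10,interpolation=cv2.INTER_CUBIC);cv2.imwrite("pics/v6.png",c)
E
```

```text
(273, 145) [0.1256 0.1554] 0.19978198543124517 51.04363604151681
(274.3, 146.5) [0.1296 0.1515] 0.1993904964548284 49.44792699471035
(272, 146.5) [0.1226 0.1498] 0.19361437519746488 50.70862330810065
```

View pics/v6.png

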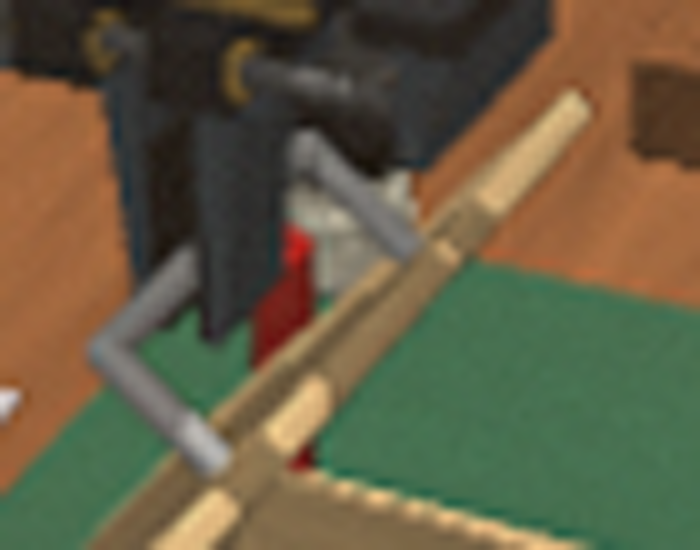

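The crop shows the bar held between the pads, and the lid's lower front corner at side (273.5,145). Cameras and kinematics both put the lid at 50 to 51°, held still, so I'm handing in.

```bash
python3 - <<'E'
from h import *
print(ctrl.current_grasp_force(),lidang(),np.abs(ctrl.current_dq()).max(),ctrl.current_t())
print(ctrl.sign_off())
E
```

```text
30.00118374824524 49.966956419082955 0.1367915051073935 22.4833
the job is handed in; nothing more can be done
None
```

The burnisher stands upright and released in the empty cup, the gripper is holding the lid still at about 50°, and the job was handed in at 22.5 s.

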